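# Find the thick bearing bracket and stand it on the glass stage

### The job

Three bearing brackets that look alike stand on the dark granite plate, but one was made with a 26 mm thick web instead of 18 mm. Find it (pinching a web in the gripper and reading the finger opening tells its thickness) and set that bracket down gently, upright on its foot, on the middle of the round glass of the measuring stage. Leave the other two standing where they are on the plate.

Things in the scene. Friction and masses are not known exactly. Their poses are not given: they have to be found in the camera images.
- bracket_a_mid (a point): One of three look-alike aluminium bearing brackets, 76 mm tall, 0.2-0.4 kg: flat foot 70 x 50 x 8 mm with an upright round-topped web 60 mm wide across its middle. Web 18 or 26 mm thick; exactly one of the three has 26 mm, not known which. Point: the bracket's centre, inside the web, 38 mm above its underside. x along the web (70 mm side of foot), y across its thickness, z up.
- bracket_b_mid (a point): One of three look-alike aluminium bearing brackets, 76 mm tall, 0.2-0.4 kg: flat foot 70 x 50 x 8 mm with an upright round-topped web 60 mm wide across its middle. Web 18 or 26 mm thick; exactly one of the three has 26 mm, not known which. Point: the bracket's centre, inside the web, 38 mm above its underside. x along the web (70 mm side of foot), y across its thickness, z up.
- bracket_c_mid (a point): One of three look-alike aluminium bearing brackets, 76 mm tall, 0.2-0.4 kg: flat foot 70 x 50 x 8 mm with an upright round-topped web 60 mm wide across its middle. Web 18 or 26 mm thick; exactly one of the three has 26 mm, not known which. Point: the bracket's centre, inside the web, 38 mm above its underside. x along the web (70 mm side of foot), y across its thickness, z up.
- glass_mid (a point): Middle of the upper face of the round glass (120 mm across) of the fixed measuring stage: black base 160 mm square, dark ring 156 mm across, glass level with it, 45 mm above the table. z up. The fixed dark granite plate that carries the brackets (270 x 350 mm, top 30 mm above the table) lies to its right seen from the robot; a low hub and a ring lie on it too.
There are look-alikes about, which are no part of the job. What is shaped like the part that bears bracket_b_mid but orange or red is not meant.

How it is judged:
At the end, for the whole second after the job is handed in: The bracket with the 26 mm web stands upright (within 7 degrees) on the glass, its centre within 20 mm of the glass's middle; the two 18 mm brackets stand upright within 30 mm of where they started; all three are released and at rest. (The _face points lie on the web's face.) (((y of bracket_a_face in the frame of bracket_a_mid above 0.011 m and horizontal distance between bracket_a_mid and glass_mid below 0.02 m and z of bracket_a_mid in the frame of glass_mid between 0.03 and 0.046 m and angle between each of bracket_a_mid, bracket_b_mid, bracket_c_mid's own z axis and vertical below 0.12 rad and distance of each of bracket_b_mid, bracket_c_mid from where it was at the start of the episode below 0.03 m and linear speed of each of bracket_a, bracket_b, bracket_c below 0.02 m/s) or (y of bracket_b_face in the frame of bracket_b_mid above 0.011 m and horizontal distance between bracket_b_mid and glass_mid below 0.02 m and z of bracket_b_mid in the frame of glass_mid between 0.03 and 0.046 m and angle between each of bracket_b_mid, bracket_a_mid, bracket_c_mid's own z axis and vertical below 0.12 rad and distance of each of bracket_a_mid, bracket_c_mid from where it was at the start of the episode below 0.03 m and linear speed of each of bracket_a, bracket_b, bracket_c below 0.02 m/s) or (y of bracket_c_face in the frame of bracket_c_mid above 0.011 m and horizontal distance between bracket_c_mid and glass_mid below 0.02 m and z of bracket_c_mid in the frame of glass_mid between 0.03 and 0.046 m and angle between each of bracket_c_mid, bracket_a_mid, bracket_b_mid's own z axis and vertical below 0.12 rad and distance of each of bracket_a_mid, bracket_b_mid from where it was at the start of the episode below 0.03 m and linear speed of each of bracket_a, bracket_b, bracket_c below 0.02 m/s))); the robot touches nothing.
It fails at once if a bracket is dropped or flung (moves faster than 0.6 m/s while the fingers do not touch it) ((linear speed of bracket_a above 0.6 m/s and contact force between the fingers and bracket_a below 0.1 N) or (linear speed of bracket_b above 0.6 m/s and contact force between the fingers and bracket_b below 0.1 N) or (linear speed of bracket_c above 0.6 m/s and contact force between the fingers and bracket_c below 0.1 N)).
It also fails if it takes over 58 s, if anything falls off the work surface, if the arm or the gripper's body presses on something with over 40 N, if the wrist force passes 120 N, or if a joint passes its speed limit or range.

### The arm

A 7-joint arm with a two-finger parallel gripper is mounted at the origin on the work surface. World frame = base frame: x ahead of the robot, y to its left, z up, the work surface at z = 0. Lengths are in m, angles in rad, forces in N, time in s.
With the tool pointing down it reaches from about 0.35 to 0.775 m from the base axis. Payload 3.1 kg.
Tool frame: the origin (TCP) lies where the fingers leave the gripper's body, on its centre line; the fingertips stand 73 mm ahead of it and the grasp point (between the pads) lies 54 mm ahead of it; y points along the fingers, z is the direction in which the jaws open and shut, and the axes are right-handed (so a half turn about y gives the same grasp; the last joint's range is limited). The gripper opens to 85 mm and grips with 20 to 120 N. Pads are 22 mm wide; open, the fingers measure 114 mm over their backs; the gripper's body (76 mm by 85 mm) begins 54 mm behind the grasp point. The pads swing forward as they close: fully open they stand 13 mm farther back than shut.
Start: joints at [1.142, 0.311, 0.014, 1.512, -0.004, 1.319, -0.027], TCP at [0.208, -0.509, 0.304] pointing down, gripper open.
Joint ranges: [-2.7, 2.7], [-0.3, 1.91], [-1.27, 1.3], [0.12, 2.57], [-1.44, 4.58], [0.2, 2.03], [-3.05, 3.05]. Speed limits (rad/s): [2.79, 2.79, 3.14, 3.14, 3.14, 3.14, 3.14].

### API

Orientations are given as [roll, pitch, yaw] about the fixed x, y, z axes, in that order (R = Rz(yaw) Ry(pitch) Rx(roll)).
In Python, from bench import manip, camera, camera_info gives the robot as it stands.
- The arm moves only by the tool play_rows, never from a script. Its argument "increments" is a list of rows, each a list of 5 numbers: the finger opening in cm, from 0 to 8.54, then the shift along the world's x, y, z in cm, then the turn about the world's z in degrees. In form: [[gripper, x, y, z, twist], ...]. A call has 1 to 12 rows; each row shifts and turns the commanded pose from where the row before left it; what a row does not reach is not made up. A row lasts 1/8 s, in which the tool goes at most 62.5 mm and 10.7 degrees, less where a joint would pass 70% of its speed; a pose out of reach is approached as far as the arm can. A call is refused whole if a number of a shift passes 6.25 or a number of a turn 10.7, either way. A call with a gripper value outside its range is refused whole. The fingers move at their own pace and stop on an object; "newtons" is the grip in N (left out, the last holds). Time passes only in rows, so rows that do not move let the fingers close. It gives the time, the measured TCP pose, the force and the opening at its end, in the units of the state.
- manip.get_state(): the state, without advancing time (a new reading comes with each control period).
- camera(name): name is "side" or "top"; returns (picture, depth): 480x640x3 uint8, blue, green, red; 480x640 float32, m along the optical axis (not along the pixel's ray), 0 where there is no reading.
- camera_info(name): a dict with "fov_y" (degrees; the focal length in pixels is half the picture's height over the tangent of half this angle, whatever the lens; pixels are square), "cx", "cy" (the principal point, pixels), "cam_to_world" (4x4, takes a point from camera to world coordinates). Camera axes: x right, y down, z forward; pixel columns grow to the right and rows downward; lengths in m; the calibration is good to about 2 mm. A picture is of the moment at which its call begins. camera_info takes no time and is no camera call.
- manip.finish_job(): hands the job in, once; it reports no verdict.
The state is a dict: "clock": time; "joints": joint angles; "qvel": joint speeds; "tau": joint torques, N m; "tcp_pos": TCP position; "tool_rot": TCP orientation; "contact_force": force on the tool from outside, world axes, zero at the start; "moment": the same for the moment, N m; "width": finger opening in m.
Only numpy, scipy, OpenCV 4.12 (cv2) and the standard library are available. Lean on these libraries where they do the work, as an engineer would, in place of code of your own. Each camera call takes 0.05 s, during which the arm holds its last target. There are 200 camera calls.

## Working session

There is one attempt and no reset: what is moved stays moved. The work goes in short steps, Python scripts to look and compute and a tool call to move; the robot and the scene stay as the last step left them, time stands still between calls to the robot, and variables do not carry over. Pictures are saved under pics/ and viewed, about 8 in all and at most 12, crops included, and the job is handed in when it is done.

Besides the shell and the picture viewer there is one more tool, called as name(argument=value, ...) on one line, values as JSON. play_rows: Moves the arm, as the interface text tells. Its arguments: {"type":"object","properties":{"increments":{"type":"array"},"newtons":{"type":"number"}},"required":["increments"]}

```bash
mkdir -p pics; cat > h.py <<'E'
import numpy as np, cv2
from bench import manip, camera, camera_info
def cloud(name):
    im,d=camera(name); i=camera_info(name)
    f=240/np.tan(np.radians(i["fov_y"])/2)
    v,u=np.mgrid[:480,:640]
    P=np.stack([(u-i["cx"])*d/f,(v-i["cy"])*d/f,d,np.ones_like(d)],-1)@np.array(i["cam_to_world"]).T
    P=P[...,:3]; P[d==0]=np.nan
    return im,P
E
python3 - <<'E'
from h import *
for n in("top","side"):
    im,P=cloud(n); cv2.imwrite(f"pics/{n}0.png",im); np.savez(f"{n}0.npz",im=im,P=P)
    print(camera_info(n))
print(manip.get_state())
E
```

```text
{'fov_y': 55.04892591391848, 'cx': 319.0215068359594, 'cy': 238.46686467303235, 'cam_to_world': array([[ 0.00937471, -0.99764167,  0.06799427,  0.44921011],
       [-0.99913728, -0.01209647, -0.03972864,  0.0346642 ],
       [ 0.04045744, -0.06756317, -0.99689438,  0.94086584],
       [ 0.        ,  0.        ,  0.        ,  1.        ]])}
{'fov_y': 50.59866651707463, 'cx': 325.1809227138007, 'cy': 236.2418005039031, 'cam_to_world': array([[-0.91832923, -0.22431973,  0.32611668,  0.18689519],
       [-0.39562678,  0.49462196, -0.77384014,  0.7327745 ],
       [ 0.01228314, -0.83966051, -0.54297269,  0.57412999],
       [ 0.        ,  0.        ,  0.        ,  1.        ]])}
{'clock': 0.1, 'joints': array([ 1.14228399,  0.31166628,  0.0139754 ,  1.51295341, -0.00439896,
        1.31918515, -0.02721502]), 'qvel': array([-3.50350712e-04, -9.55435396e-04, -1.12934726e-03, -4.05645029e-03,
       -9.96351595e-04, -6.65050539e-04,  6.60537438e-05]), 'tau': array([ 6.58855242e-04, -3.80861235e+01,  1.46843847e-01, -2.31244540e+01,
        1.24031230e-02,  8.04734824e-03, -3.72527694e-06]), 'tcp_pos': array([ 0.20731214, -0.50887462,  0.30289528]), 'tool_rot': array([-1.57297608e+00, -8.66596228e-05, -2.75470196e+00]), 'contact_force': array([-0.06466716, -0.11412258,  0.43731299]), 'moment': array([-0.00487733, -0.00561383,  0.02389734]), 'width': 0.08532887602440556}
```

View pics/top0.png

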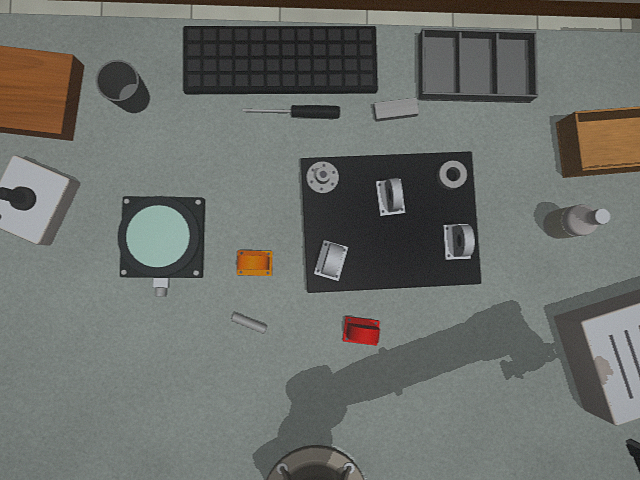

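View pics/side0.png

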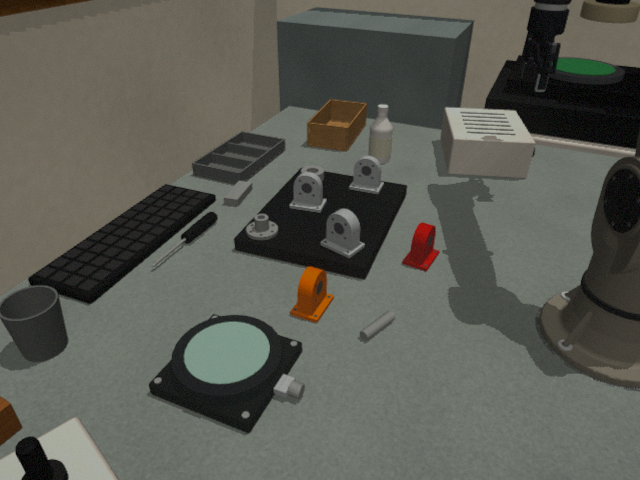

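The silver brackets are at top-view pixels (391,197), (331,260) and (459,241), standing on the dark plate. The orange (255,263) and red (361,331) look-alikes stand off the plate and are excluded by colour. The glass is at (158,236).

```bash
python3 - <<'E'
from h import *
c={}
T=np.load("top0.npz");S=np.load("side0.npz")
P=T["P"];im=T["im"]
for n,(u,v) in dict(mid=(391,197),left=(331,260),right=(459,241)).items():
    Q=P[v-32:v+32,u-32:u+32].reshape(-1,3)
    pl=np.nanmedian(Q[Q[:,2]<.034][:,2])
    foot=Q[(Q[:,2]>.034)&(Q[:,2]<.044)]; web=Q[(Q[:,2]>.055)&(Q[:,2]<.115)]
    allp=Q[(Q[:,2]>.034)&(Q[:,2]<.115)]
    (cx,cy),(w,h),a=cv2.minAreaRect((np.vstack([foot])[:,:2]*1000).astype(np.float32))
    print(n,"plate",pl,"foot rect",np.round([cx,cy,w,h,a],1),"ztop",np.nanmax(allp[:,2]),len(foot),len(web))
    top=Q[(Q[:,2]>.095)&(Q[:,2]<.115)]
    print("  webtop rect",[np.round(x,1) for x in cv2.minAreaRect((top[:,:2]*1000).astype(np.float32))],len(top))
    # side-cam points within 60mm
    q=S["P"].reshape(-1,3); m=(np.hypot(q[:,0]-cx/1000,q[:,1]-cy/1000)<.05)
    s=q[m&(q[:,2]>.085)&(q[:,2]<.115)]; b=np.vstack([s,top])
    print("  both rect",[np.round(x,1) for x in cv2.minAreaRect((b[:,:2]*1000).astype(np.float32))])
g=cv2.inRange(cv2.cvtColor(im,cv2.COLOR_BGR2HSV),(60,30,120),(100,255,255)); g[:180]=0;g[290:]=0;g[:,:110]=0;g[:,215:]=0
g=cv2.morphologyEx(g,cv2.MORPH_OPEN,np.ones((5,5)))
Z=P[...,2]; k=(g>0)&(Z>.03); print("glass",np.nanmedian(P[k],0)); cc=max(cv2.findContours((k*255).astype(np.uint8),0,2)[0],key=cv2.contourArea)
(u,v),r=cv2.minEnclosingCircle(cc); print(u,v,r,P[int(v),int(u)])
cr=np.hstack([cv2.resize(im[v-35:v+35,u-35:u+35],(260,260),interpolation=2) for u,v in((391,197),(331,260),(459,241))])
cv2.imwrite("pics/crop.png",cr)
E
```

```text
mid plate 0.030369901866967974 foot rect [ 593.9 -148.7  114.4  119.4    4.6] ztop 0.10969691182947028 425 460
  webtop rect [array([ 595.8, -143. ]), array([48.4, 18.6]), np.float64(7.0)] 258
  both rect [array([ 596.2, -140.3]), array([56.8, 23.7]), np.float64(7.0)]
left plate 0.03018364580417987 foot rect [467.  -35.3 102.4 113.2   9.5] ztop 0.11025435697505903 455 483
  webtop rect [array([468.9, -25.3]), array([26.1, 48.8]), np.float64(73.5)] 361
  both rect [array([468.5, -23.2]), array([29.8, 57.2]), np.float64(73.0)]
right plate 0.029928082597077688 foot rect [ 510.7 -267.6  123.8  100.7    5.3] ztop 0.10894401862976977 431 553
  webtop rect [array([ 508.4, -275.9]), array([47.1, 19.2]), np.float64(2.5)] 273
  both rect [array([ 509. , -272.9]), array([56. , 25.7]), np.float64(5.8)]
glass [0.51152188 0.31014791 0.04535509]
157.420166015625 235.8017578125 31.847360610961914 [0.51325635 0.31127686 0.04445529]
```

View pics/crop.png

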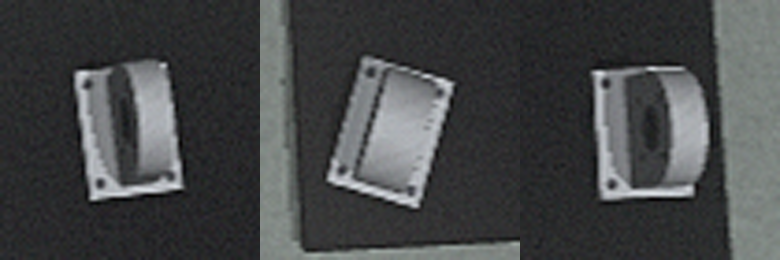

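The left bracket's top view already suggests a ~26 mm web (26.1 mm, against 18.6 and 19.2 mm). I'll go to it and pinch to confirm. Its centre is about (0.4687, -0.0243), with the web normal at 73.5°.

play_rows(increments=[[8.5,2.2,4.0,0,-3.2],[8.5,2.2,4.0,0,-3.2],[8.5,2.2,4.0,0,-3.2],[8.5,2.2,4.0,0,-3.2],[8.5,2.2,4.0,0,-3.2],[8.5,2.2,4.0,0,-3.2],[8.5,2.2,4.0,0,-3.2],[8.5,2.2,4.0,0,-3.2],[8.5,2.2,4.0,0,-3.2],[8.5,2.2,4.0,0,-3.2],[8.5,2.1,4.0,0,-3.2],[8.5,2.0,4.4,0,-3.4]], newtons=30)

```text
clock: 1.6
tcp_pos: [0.4688, -0.0245, 0.3035]
tool_rot: [-1.57, -0.001, 2.852]
contact_force: [0.6, -1.0, 0.2]
width: 0.085
```

play_rows(increments=[[8.5,0,0,0,0],[8.5,0,0,0,0]])

```text
clock: 1.85
tcp_pos: [0.4681, -0.026, 0.3034]
tool_rot: [-1.57, -0.001, 2.855]
contact_force: [0.4, -0.4, 0.3]
width: 0.0851
```

play_rows(increments=[[8.5,0.05,0.15,-3,0],[8.5,0,0,-4,0],[8.5,0,0,-4,0],[8.5,0,0,-3,0],[8.5,0,0,-2,0],[8.5,0,0,-1.2,0],[8.5,0,0,-0.9,0],[8.5,0,0,0,0]])

```text
clock: 2.85
tcp_pos: [0.4688, -0.0243, 0.1228]
tool_rot: [-1.57, -0.0, 2.854]
contact_force: [-0.4, -0.0, -0.2]
width: 0.0849
```

play_rows(increments=[[6,0,0,0,0],[4.5,0,0,0,0],[3.5,0,0,0,0],[3.2,0,0,0,0],[3.0,0,0,0,0],[3.0,0,0,0,0]], newtons=25)

```text
clock: 3.6
tcp_pos: [0.469, -0.0239, 0.1229]
tool_rot: [-1.571, -0.0, 2.855]
contact_force: [-0.5, -0.7, 0.4]
width: 0.0301
```

play_rows(increments=[[2.6,0,0,0,0],[2.3,0,0,0,0],[1.5,0,0,0,0],[0.5,0,0,0,0],[0.5,0,0,0,0],[0.5,0,0,0,0]], newtons=25)

```text
clock: 4.35
tcp_pos: [0.4689, -0.0243, 0.1229]
tool_rot: [-1.57, -0.0, 2.854]
contact_force: [-0.6, -2.9, 2.8]
width: 0.0256
```

25.6 mm measured: this is the 26 mm bracket. I'll tighten the grip, lift and carry it.

play_rows(increments=[[0.5,0,0,0,0],[0.5,0,0,0,0],[0.5,0,0,0.5,0],[0.5,0,0,1.5,0],[0.5,0,0,2,0],[0.5,0,0,2,0],[0.5,0,0,1.5,0],[0.5,0,0,0.5,0],[0.5,0,0,0,0]], newtons=60)

```text
clock: 5.48
tcp_pos: [0.4689, -0.0238, 0.203]
tool_rot: [-1.571, 0.0, 2.855]
contact_force: [0.7, -0.5, -2.9]
width: 0.0253
```

play_rows(increments=[[0.5,0.1,1,0,0],[0.5,0.3,2,0,0],[0.5,0.4,3.5,0,0],[0.5,0.5,4,0,0],[0.5,0.6,4,0,0],[0.5,0.5,4,0,0],[0.5,0.5,4,0,0],[0.5,0.5,4,0,0],[0.5,0.4,3.5,0,0],[0.5,0.3,2.2,0,0],[0.5,0.2,1.2,0,0],[0.5,0,0,0,0]])

```text
clock: 6.98
tcp_pos: [0.5114, 0.3109, 0.2022]
tool_rot: [-1.57, -0.001, 2.856]
contact_force: [0.1, -0.1, -2.5]
width: 0.0254
```

```bash
python3 - <<'E'
from h import *
im,P=cloud("side"); cv2.imwrite("pics/carry.png",im)
s=manip.get_state(); print(s["tcp_pos"],s["width"],s["contact_force"],s["joints"])
E
```

```text
[0.51179209 0.30957664 0.20226043] 0.02531034120911837 [-0.59072589 -0.13272043 -3.31057849] [-0.24021986  0.52960616 -0.48941349  1.5073303   0.26113272  1.17169021
 -2.63263769]
```

View pics/carry.png

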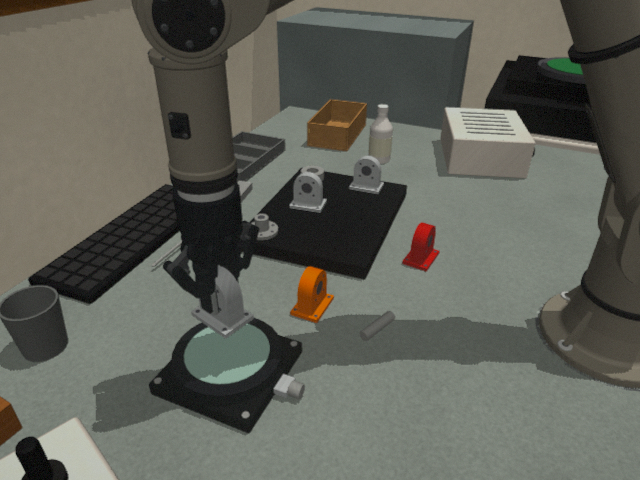

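The bracket hangs upright and level in the gripper over the glass (pixel 225,310), and the other two still stand on the plate. Now I'll lower it until contact.

play_rows(increments=[[0.5,0,0.1,-1,0],[0.5,0,0,-1.5,0],[0.5,0,0,-1.5,0],[0.5,0,0,-1,0],[0.5,0,0,-0.6,0],[0.5,0,0,-0.3,0],[0.5,0,0,-0.2,0],[0.5,0,0,0,0]])

```text
clock: 8.02
tcp_pos: [0.5122, 0.3113, 0.1422]
tool_rot: [-1.571, 0.0, 2.855]
contact_force: [-0.1, 0.3, -1.8]
width: 0.0255
```

play_rows(increments=[[0.5,0,0,-0.1,0],[0.5,0,0,-0.1,0],[0.5,0,0,0,0]])

```text
clock: 8.4
tcp_pos: [0.512, 0.3111, 0.1399]
tool_rot: [-1.571, -0.0, 2.855]
contact_force: [-0.0, 0.5, -2.9]
width: 0.0255
```

play_rows(increments=[[0.5,0,0,-0.1,0],[0.5,0,0,0,0]])

```text
clock: 8.65
tcp_pos: [0.512, 0.3111, 0.1388]
tool_rot: [-1.571, -0.0, 2.855]
contact_force: [0.3, 0.7, -2.8]
width: 0.0253
```

play_rows(increments=[[0.5,0,0,-0.1,0],[0.5,0,0,0,0]])

```text
clock: 8.9
tcp_pos: [0.5121, 0.3112, 0.1381]
tool_rot: [-1.571, 0.0, 2.855]
contact_force: [0.1, -0.1, -1.7]
width: 0.0252
```

play_rows(increments=[[0.5,0,0,-0.05,0],[0.5,0,0,0,0]])

```text
clock: 9.15
tcp_pos: [0.5122, 0.3112, 0.1381]
tool_rot: [-1.571, 0.0, 2.855]
contact_force: [-0.9, -1.5, 2.2]
width: 0.0253
```

play_rows(increments=[[0.5,0,0,-0.05,0],[0.5,0,0,0,0]])

```text
clock: 9.4
tcp_pos: [0.5121, 0.3112, 0.1381]
tool_rot: [-1.571, 0.001, 2.855]
contact_force: [-1.4, -2.6, 5.3]
width: 0.0251
```

Force has turned positive and z has stopped changing, so the bracket is seated on the glass. I'll release it gradually.

play_rows(increments=[[2.6,0,0,0,0],[2.8,0,0,0,0],[3.2,0,0,0,0],[4,0,0,0,0],[5.5,0,0,0,0],[7.5,0,0,0,0],[8.5,0,0,0,0],[8.5,0,0,0,0]], newtons=20)

```text
clock: 10.4
tcp_pos: [0.512, 0.3112, 0.1369]
tool_rot: [-1.571, 0.0, 2.855]
contact_force: [-0.1, -0.4, 0.3]
width: 0.0852
```

play_rows(increments=[[8.5,0,0,1,0],[8.5,0,0,2,0],[8.5,0,0,3,0],[8.5,0,0,4,0],[8.5,0,0,4,0],[8.5,-1,-4,2,0],[8.5,-2,-5,0,0],[8.5,-2,-5,0,0],[8.5,-2,-5,0,0],[8.5,-1,-3,0,0],[8.5,0,0,0,0],[8.5,0,0,0,0]])

```text
clock: 11.9
tcp_pos: [0.4322, 0.0922, 0.2976]
tool_rot: [-1.572, 0.001, 2.856]
contact_force: [0.4, 0.5, 0.1]
width: 0.085
```

```bash
python3 - <<'E'
from h import *
im,P=cloud("top"); s,Ps=cloud("side")
cv2.imwrite("pics/end.png",np.hstack([cv2.resize(im,(400,300)),cv2.resize(s,(400,300))]))
for n,Q in(("top",P),("side",Ps)):
    q=Q.reshape(-1,3)
    t=q[(np.hypot(q[:,0]-.512,q[:,1]-.311)<.05)&(q[:,2]>.105)&(q[:,2]<.14)]
    print(n,len(t),[np.round(x,1) for x in cv2.minAreaRect((t[:,:2]*1000).astype(np.float32))],t[:,2].max())
q=P.reshape(-1,3)
for c in((.596,-.143),(.508,-.276)):
    t=q[(np.hypot(q[:,0]-c[0],q[:,1]-c[1])<.045)&(q[:,2]>.095)&(q[:,2]<.115)]
    print(len(t), [np.round(x,1) for x in cv2.minAreaRect((t[:,:2]*1000).astype(np.float32))])
# glass again: ring + glass stage centroid, base corners from height
t=q[(np.hypot(q[:,0]-.512,q[:,1]-.311)<.13)&(q[:,2]>.012)&(q[:,2]<.06)]
print("stage",cv2.minAreaRect((t[:,:2]*1000).astype(np.float32)))
print(manip.get_state()["tcp_pos"])
E
```

```text
top 491 [array([512.6, 310.5]), array([27.1, 55. ]), np.float64(73.1)] 0.1258098892056415
side 668 [array([511.6, 313.5]), array([27.2, 52.6]), np.float64(73.4)] 0.1221946035985158
248 [array([ 596., -143.]), array([48.2, 18.5]), np.float64(8.6)]
273 [array([ 509.2, -275.9]), array([48.9, 19.2]), np.float64(2.0)]
stage ((512.0245971679688, 308.7309265136719), (160.1808624267578, 160.3522491455078), 0.01689843274652958)
[0.43223387 0.09273743 0.29724466]
```

View pics/end.png

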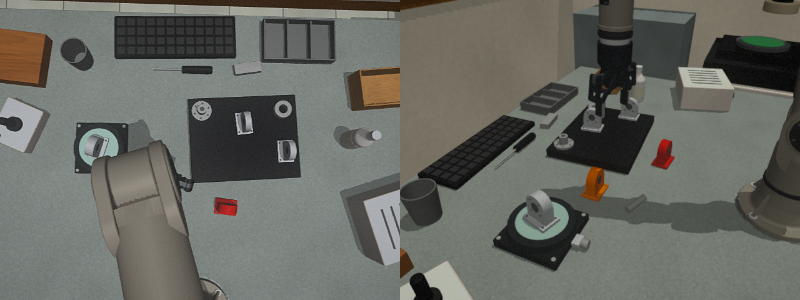

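The bracket stands upright on the glass (left half 96,146; right half 541,212), about 2 mm from the stage centre. The other two have not moved and the arm is clear.

```bash
python3 -c "
from bench import manip
print(manip.finish_job())"
```

```text
the job is handed in; nothing more can be done
None
```

The 26 mm bracket, the one nearest the stage, is standing upright on the middle of the glass, and the job is handed in. `finish_job` gave no verdict.

- **Which bracket:** pinching it read 25.6 mm, against a camera estimate of 26.1 mm. I did not pinch the other two; the camera put their webs at 18.6 and 19.2 mm.
- **Placement:** I lowered it until the force reading turned positive (about 5 N) and released it slowly. The last camera check put its centre about 2–5 mm from the stage middle, depending on the camera. Its top was at about 0.122 m in the side view and 0.126 m in the top view, where 0.121 m is expected.
- **The other two:** both are still upright on the plate, within about 1 mm of where they started.
- **Arm:** the gripper is clear of everything, the contact force was close to zero, and the clock read about 12 s of the 58 s allowed.

No check failed.

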